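# Lay out the sowing station around the seed tray

## Robot

A 6-joint arm with a two-finger parallel gripper is mounted at the origin on the work surface. World frame = base frame: x ahead of the robot, y to its left, z up, the work surface at z = 0. Lengths are in m, angles in degrees, forces in N, time in s.
With the tool pointing down it reaches from about 0.4 to 0.825 m from the base axis. Payload 7 kg.
Tool frame: the origin (TCP) lies midway between the tips of the shut fingers; the grasp point (between the pads) lies 19 mm behind it; y points along the fingers, z is the direction in which the jaws open and shut, and the axes are right-handed (so a half turn about y gives the same grasp; the last joint's range is limited). The gripper opens to 88 mm and grips with 3 to 60 N. Pads are 19 mm wide; open, the fingers measure 130 mm over their backs; the gripper's body (78 mm by 193 mm) begins 47 mm behind the grasp point.
Start: joints at [91.908, 20.546, 0.682, 0, -70.136, -16.507], TCP at [0.17, 0.653, 0.227] pointing down, gripper open.
Joint ranges: [-176.03, 176.03], [-82.01, 121.73], [-58.28, 71.71], [-173.87, 95.51], [-174.79, -0.11], [-173.66, 173.66]. Speed limits (degrees/s): [136.94, 136.94, 172.46, 180, 180, 180].

## Interface

Orientations are given as [roll, pitch, yaw] about the fixed x, y, z axes, in that order (R = Rz(yaw) Ry(pitch) Rx(roll)).
In Python, from plant import ctrl gives the robot as it stands.
- The arm moves only by the tool step_arm, never from a script. Its argument "rows" is a list that holds one entry, the list of rows, each a list of 7 numbers: the gripper command: -1 is shut, 1 is fully open, values between are in proportion, then the shift along the world's x, y, z in cm, then the turn, a rotation vector about the world's x, y, z in degrees. In form: [[[fingers, tx, ty, tz, rx, ry, rz], ...]]. A call has 1 to 12 rows; each row shifts and turns the commanded pose from where the row before left it; what a row does not reach is not made up. A row lasts 1/8 s, in which the tool goes at most 62.5 mm and 10.7 degrees, less where a joint would pass 70% of its speed; a pose out of reach is approached as far as the arm can. A call is refused whole if a number of a shift passes 6.25 or a number of a turn 10.7, either way. A call with a gripper value outside its range is refused whole. The fingers move at their own pace and stop on an object; the grip force is fixed at half the most. Time passes only in rows, so rows that do not move let the fingers close. It gives the time, the measured TCP pose, the force and the opening at its end, in the units of the state.
- ctrl.get_obs(): the state, without advancing time (a new reading comes with each control period).
- ctrl.snapshot(name): name is "scene" or "top" or "wrist"; returns the picture (384x512x3 uint8, blue, green, red); there is no depth.
- ctrl.camera_params(name): a dict with "vertical_fov" (degrees; the focal length in pixels is half the picture's height over the tangent of half this angle, whatever the lens; pixels are square), "cx", "cy" (the principal point, pixels), "rvec" (rotation vector, rad) and "tvec" (3), from world to camera coordinates, as OpenCV has them. Camera axes: x right, y down, z forward; pixel columns grow to the right and rows downward; lengths in m; the calibration is good to about 2 mm. A picture is of the moment at which its call begins: read the wrist's pose just before it. camera_params takes no time and is no camera call; for the wrist camera it gives the pose at the moment of the call.
- ctrl.close_job(): hands the job in, once; it reports no verdict.
The state is a dict: "clock": time; "joint_pos": joint angles; "qvel": joint speeds; "tau": joint torques, N m; "tool_pos": TCP position; "orientation": TCP orientation; "force": force on the tool from outside, world axes, zero at the start; "moment": the same for the moment, N m; "opening": finger opening in m.
Only numpy, scipy, OpenCV 4.12 (cv2) and the standard library are available. Lean on these libraries where they do the work, as an engineer would, in place of code of your own. Each camera call takes 0.05 s, during which the arm holds its last target. There are 200 camera calls.

## Task

Lay out the bench for sowing: put the terracotta saucer on the slate midway between the seed tray and the strawberry pot, in line with their centres, and stand the small terracotta pot in it. Stand the seed tin on the middle of the seed tray's clear lid, and lay the bamboo dibber on the slate in front of the tray (the side towards the robot), parallel to the tray's long side, centred on it and with a gap of about 5 cm between tray and dibber. Leave the big pot where it is.

Things in the scene. Friction and masses are not known exactly. Their poses are not given: they have to be found in the camera images.
- seed_tray: Shallow black plastic seed tray with its flat clear lid closed (grey rim), fixed to the bench. A block 110 mm along its x, 160 mm along its y (the long side), the lid's flat top 55 mm above the slate. Origin: centre of the underside. Its -x side faces the robot (yaw within about 0.2 rad).
- strawberry_pot: Terracotta strawberry pot with planting pockets, fixed, round, 160 mm across its pockets at the widest, 170 mm high to its rim and about 195 mm to the top of the leaves. Origin: centre of the underside. It stands beside one of the short ends of the tray, to its left or its right, on the line through the tray's centre along the tray's y.
- saucer: Loose shallow round terracotta saucer, 68 mm outside diameter, 16 mm high, upright straight wall 4 mm thick, inner floor 4 mm above its underside and 60 mm across. Origin: centre of the underside, z up.
- small_pot: Loose small empty terracotta flower pot, upright, 60 mm high. Foot 42 mm across, tapering out to 52 mm at 40 mm height; from 40 to 60 mm height a straight collar 60 mm in diameter. Origin: centre of the underside, z up.
- seed_tin: Loose small closed plain steel seed tin, upright cylinder 48 mm in diameter, 65 mm high. Origin: centre of the underside, z up.
- dibber: Loose bamboo dibber lying flat: a stick 20 mm square and 140 mm long overall along its x, the last 35 mm at +x tapering to a point. Origin: on the underside at the middle of its length; the centre of mass is about 10 mm from there towards the blunt (-x) end. z up.
- big_pot: Bystander, loose: big empty terracotta flower pot, 100 mm in diameter at the rim, 90 mm high. Not to be moved. Origin: centre of the underside.
There are look-alikes about, which are no part of the job. Of the things that look like the seed_tin, take the one that is farthest from the robot's base at the start.

How it is judged:
By the outcome, as a careful person would: the job done as asked, in the order asked, and still so for the second after the job is handed in, with the robot touching nothing.
It also fails if it takes over 118 s, if anything falls off the work surface, if the arm or the gripper's body presses on something with over 40 N, if the wrist force passes 120 N, or if a joint passes its speed limit or range.

## Working session

There is one attempt and no reset: what is moved stays moved. The work goes in short steps, Python scripts to look and compute and a tool call to move; the robot and the scene stay as the last step left them, time stands still between calls to the robot, and variables do not carry over. Pictures are saved under pics/ and viewed, about 12 in all and at most 16, crops included, and the job is handed in when it is done.

Besides the shell and the picture viewer there is one more tool, called by a JSON object that holds its "api" and its "payload", one argument or row to a line. step_arm: Moves the arm, as the interface text tells. Its arguments: {"type":"object","properties":{"rows":{"type":"array"}},"required":["rows"]}

```bash
ls; mkdir -p pics; python3 - <<'E'
from plant import ctrl
import cv2,numpy as np
print(ctrl.get_obs())
for n in("scene","top","wrist"):
    p=ctrl.camera_params(n);print(n,p)
    R=cv2.Rodrigues(np.array(p['rvec'],float))[0];print(-R.T@np.array(p['tvec']).ravel(), R[2])
    cv2.imwrite(f"pics/{n}0.png",ctrl.snapshot(n))
E
```

```text
pics
{'clock': 0.0, 'joint_pos': array([ 9.19059148e+01,  2.05925187e+01,  6.33734313e-01, -2.18077227e-02,
       -7.01350926e+01, -1.65090937e+01]), 'qvel': array([ 0.08768723,  0.03389056,  0.03872137, -0.02372801,  0.08607194,
       -0.01654951]), 'tau': array([ 3.16430132e-04, -5.82714593e+01,  2.93050826e+01,  6.99717432e+00,
        7.11073910e-03, -1.48600216e-04]), 'tool_pos': array([0.17005027, 0.65272222, 0.22560484]), 'orientation': array([-8.99041670e+01,  7.02427077e-03,  1.65389400e+02]), 'force': array([-0.4514177 , -0.42787774, -0.17204163]), 'moment': array([ 0.01102504,  0.00121404, -0.02726379]), 'opening': 0.08722052946713561}
scene {'vertical_fov': 49.993325433517356, 'cx': 249.34870536839682, 'cy': 191.36041057498903, 'rvec': array([ 2.19919646,  1.41240743, -0.42345433]), 'tvec': array([-0.25333002, -0.41786724,  1.35902943])}
[ 1.10518157 -0.23107806  0.90051471] [-0.50264475  0.23326495 -0.83242761]
top {'vertical_fov': 55.23189631044066, 'cx': 259.6254417074047, 'cy': 193.74111583092358, 'rvec': array([ 2.1802982 , -2.20729271, -0.01263421]), 'tvec': array([0.02065965, 0.54219103, 0.88550106])}
[ 0.52276243 -0.01561881  0.89720988] [ 0.02202709  0.03320086 -0.99920594]
wrist {'vertical_fov': 64.05842686424917, 'cx': 254.61641701704752, 'cy': 196.08505685541093, 'rvec': array([-1.79639522,  2.32603932,  0.34595688]), 'tvec': array([ 0.67454632, -0.03662666,  0.39028506])}
[0.24701828 0.63337421 0.38274764] [-0.28328836  0.07218389 -0.95631438]
```

View pics/top0.png

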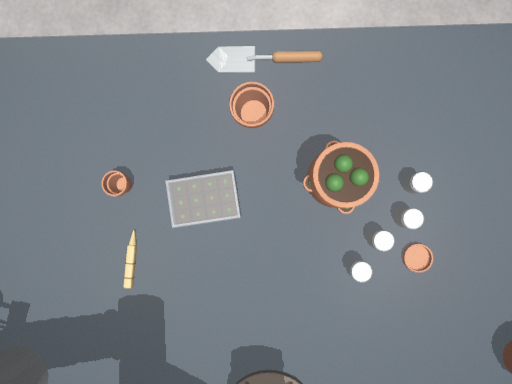

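View pics/scene0.png

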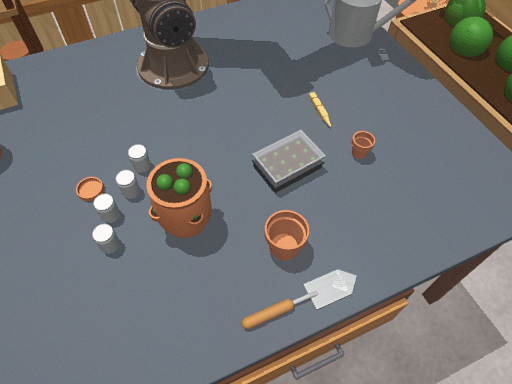

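Top view, with up as +x and left as +y:
- Tray (203,199), strawberry pot (346,178), small pot (116,184), big pot (252,105), dibber (131,258, point up), saucer (418,258).
- There are four tin-like things at (422,182), (413,219), (384,241) and (362,272). The one at (422,182) looks farthest from the base, so I'll measure them all.

```bash
cat > h.py <<'E'
from plant import ctrl
import cv2,numpy as np
def cam(n):
    p=ctrl.camera_params(n);R=cv2.Rodrigues(np.array(p['rvec'],float))[0];t=np.array(p['tvec'],float).ravel()
    f=192/np.tan(np.radians(p['vertical_fov']/2));K=np.array([[f,0,p['cx']],[0,f,p['cy']],[0,0,1]])
    return K,R,t
def ray(c,uv,z):
    K,R,t=c;uv=np.atleast_2d(np.array(uv,float));d=np.c_[uv,np.ones(len(uv))]@np.linalg.inv(K).T@R
    C=-R.T@t;return (C+d*((z-C[2])/d[:,2])[:,None])[:,:2]
def proj(c,X):
    K,R,t=c;q=(np.atleast_2d(X)@R.T+t)@K.T;return q[:,:2]/q[:,2:]
def blobs(mask,amin=60):
    m=mask.astype(np.uint8)*255
    return [k for k in cv2.findContours(m,cv2.RETR_EXTERNAL,cv2.CHAIN_APPROX_NONE)[0] if cv2.contourArea(k)>amin]
def circ(c,k,z):
    "outer contour -> plane z -> ellipse/circle centre and diameter"
    P=ray(c,cv2.convexHull(k).reshape(-1,2),z).astype(np.float32)*1000
    o,r=cv2.minEnclosingCircle(P);return np.round(o,1),round(2*r,1)
def top(name):
    im=ctrl.snapshot("top");cv2.imwrite(f"pics/{name}.png",im);return im
E
python3 - <<'E'
from h import *
im=cv2.imread("pics/top0.png");c=cam("top")
hsv=cv2.cvtColor(im,cv2.COLOR_BGR2HSV)
def show(t,m):
    for k in blobs(m):
        x,y,w,h=cv2.boundingRect(k);a=cv2.minAreaRect(k);print(t,(x+w/2,y+h/2,w,h),'area',cv2.contourArea(k),'rect',np.round(a[0],1),np.round(a[1],1),round(a[2],1))
        for z in(0,.016,.055,.06,.065,.09,.17):
            print('   z',z,*circ(c,k,z)) if t!='tray' else None
H,S,V=cv2.split(hsv)
show('tin',(V>170)&(S<40)&(np.arange(384)[:,None]>150))
show('terr',(S>130)&(V>90)&((H<11)|(H>175)))
show('dib',(S>100)&(H>16)&(H<32)&(V>120))
# tray rim
m=(V>110)&(S<60);m[:, :150]=0;m[:,250:]=0;m[:150]=0
k=np.vstack(blobs(m,20));P=ray(c,k.reshape(-1,2),.055).astype(np.float32)*1000
print('tray',cv2.minAreaRect(P),cv2.boxPoints(cv2.minAreaRect(P)))
for n in ("tins",): cv2.imwrite("pics/crop_tins.png",cv2.resize(im[150:290,340:450],None,fx=5,fy=4.2,interpolation=3)[:600])
E
```

```text
tin (362.0, 272.5, 20, 21) area 305.0 rect [361.5 272. ] [20. 19.] 90.0
   z 0 [ 351.1 -229.8] 49.9
   z 0.016 [ 354.2 -225.9] 49.0
   z 0.055 [ 361.6 -216.6] 46.8
   z 0.06 [ 362.6 -215.4] 46.5
   z 0.065 [ 363.6 -214.3] 46.2
   z 0.09 [ 368.3 -208.3] 44.9
   z 0.17 [ 383.6 -189.2] 40.4
tin (384.5, 241.5, 21, 21) area 308.0 rect [383.5 240.5] [19.8 19.8] 45.0
   z 0 [ 425.4 -283.7] 49.7
   z 0.016 [ 427.2 -279. ] 48.8
   z 0.055 [ 431.4 -267.3] 46.6
   z 0.06 [ 431.9 -265.8] 46.3
   z 0.065 [ 432.5 -264.3] 46.1
   z 0.09 [ 435.2 -256.8] 44.7
   z 0.17 [ 443.9 -232.9] 40.3
tin (413.5, 219.0, 21, 20) area 310.0 rect [413.  218.5] [19. 20.] 90.0
   z 0 [ 478.2 -354.8] 50.1
   z 0.016 [ 479.  -348.8] 49.2
   z 0.055 [ 480.9 -334. ] 47.0
   z 0.06 [ 481.2 -332.1] 46.8
   z 0.065 [ 481.4 -330.2] 46.5
   z 0.09 [ 482.7 -320.8] 45.1
   z 0.17 [ 486.6 -290.5] 40.6
tin (422.5, 182.5, 21, 21) area 311.5 rect [422. 182.] [20. 20.] 90.0
   z 0 [ 566.5 -377.8] 50.6
   z 0.016 [ 565.8 -371.4] 49.7
   z 0.055 [ 563.8 -355.6] 47.5
   z 0.06 [ 563.6 -353.6] 47.2
   z 0.065 [ 563.4 -351.6] 46.9
   z 0.09 [ 562.1 -341.5] 45.5
   z 0.17 [ 558.2 -309.2] 41.0
tin (202.5, 199.0, 75, 58) area 3159.0 rect [202.2 198.6] [47.8 69. ] 81.5
   z 0 [532.8 156.5] 204.7
   z 0.016 [532.7 153.4] 201.0
   z 0.055 [532.2 145.9] 192.1
   z 0.06 [532.2 145. ] 191.0
   z 0.065 [532.1 144. ] 189.9
   z 0.09 [531.8 139.2] 184.2
   z 0.17 [530.9 123.9] 165.9
tray ((378.05010986328125, 153.968017578125), (230.61251831054688, 533.9489135742188), 89.35166931152344) [[109.788025  41.690025]
 [643.7027    35.648247]
 [646.3122   266.246   ]
 [112.39752  272.28778 ]]
```

View pics/crop_tins.png

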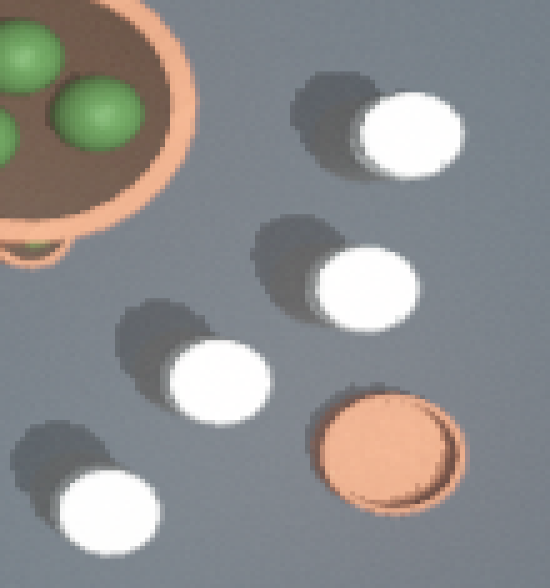

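The crop shows four matching tins and the saucer. Distances from the base are 664 mm for (422,182), 583 mm for (413,219), 507 mm for (384,241) and 422 mm for (362,272). So the seed_tin is the one at (422,182). The terracotta and dibber masks came up empty, so I'll redo those.

```bash
python3 - <<'E'
from h import *
im=cv2.imread("pics/top0.png");c=cam("top");hsv=cv2.cvtColor(im,cv2.COLOR_BGR2HSV);H,S,V=cv2.split(hsv)
for n,u,v in(('saucer',418,258),('pot',116,175),('dib',129,270),('dibtip',133,237),('spotrim',318,160),('tray',203,199),('slate',60,60)): print(n,hsv[v,u])
m=(S>70)&(V>60)&((H<22)|(H>170))
for k in blobs(m,40):
    x,y,w,h=cv2.boundingRect(k);print((x,y,w,h),[(z,*circ(c,k,z)) for z in((.016,) if w<34 else (.09,.17))+((.06,) if w<34 else ())])
    if h>1.8*w:
        P=ray(c,k.reshape(-1,2),.02).astype(np.float32)*1000;r=cv2.minAreaRect(P);print('dib',r,cv2.boxPoints(r).round(1).tolist())
m=(V>110)&(S<60);m[:,:150]=0;m[:,250:]=0;m[:150]=0;m[250:]=0
k=max(blobs(m,20),key=cv2.contourArea);P=ray(c,k.reshape(-1,2),.055).astype(np.float32)*1000
r=cv2.minAreaRect(P);print('tray',r,cv2.boxPoints(r).round(1).tolist())
E
```

```text
saucer [ 11  98 244]
pot [  9 108 160]
dib [ 23  67 251]
dibtip [ 21  80 240]
spotrim [ 11 101 240]
tray [  8   6 169]
slate [103  34 136]
(503, 341, 9, 32) [(0.016, array([ 156. , -567.1]), 71.5), (0.06, array([ 174.3, -539.6]), 67.9)]
dib ((157.87335205078125, -555.5280151367188), (18.143537521362305, 71.1724624633789), 88.48554992675781) [[122.0999984741211, -563.7000122070312], [193.1999969482422, -565.5], [193.6999969482422, -547.4000244140625], [122.5, -545.5]]
(403, 243, 30, 29) [(0.016, array([ 387. , -357.3]), 70.5), (0.06, array([ 393.8, -340.2]), 66.9)]
(124, 231, 13, 57) [(0.016, array([388.1, 324.8]), 135.5), (0.06, array([394.9, 307.8]), 128.7)]
dib ((389.133056640625, 326.7271423339844), (22.616832733154297, 134.77316284179688), 83.66356658935547) [[320.8999938964844, 322.8999938964844], [454.8999938964844, 308.1000061035156], [457.3999938964844, 330.5], [323.3999938964844, 345.3999938964844]]
(102, 170, 30, 26) [(0.016, array([573.6, 362.4]), 75.1), (0.06, array([571.1, 343.5]), 71.4)]
(303, 141, 76, 73) [(0.09, array([ 576., -166.]), 167.2), (0.17, array([ 570.7, -151.1]), 150.6)]
(229, 82, 45, 46) [(0.09, array([738.9,  27.4]), 102.5), (0.17, array([717.4,  23.2]), 92.3)]
(273, 51, 50, 11) [(0.09, array([844.8, -76. ]), 108.6), (0.17, array([812.9, -70. ]), 97.8)]
tray ((530.65234375, 151.82347106933594), (230.60643005371094, 229.5639190673828), 89.56206512451172) [[415.0, 37.400001525878906], [644.5, 35.599998474121094], [646.2999877929688, 266.20001220703125], [416.79998779296875, 268.0]]
```

```bash
python3 - <<'E'
from h import *
im=cv2.imread("pics/top0.png");c=cam("top");hsv=cv2.cvtColor(im,cv2.COLOR_BGR2HSV);H,S,V=cv2.split(hsv)
for th in(150,160,170):
    m=(V>th)&(S<40);m[:,:150]=0;m[:,250:]=0;m[:150]=0;m[250:]=0
    k=max(blobs(m,20),key=cv2.contourArea);P=ray(c,k.reshape(-1,2),.055).astype(np.float32)*1000
    r=cv2.minAreaRect(P);print('tray',th,np.round(r[0],1),np.round(r[1],1),round(r[2],2))
g=cv2.cvtColor(cv2.resize(im,None,fx=4,fy=4,interpolation=2),cv2.COLOR_BGR2GRAY)
def hough(x0,y0,x1,y1,r0,r1,z):
    s=cv2.HoughCircles(cv2.GaussianBlur(g[y0*4:y1*4,x0*4:x1*4],(0,0),2),cv2.HOUGH_GRADIENT_ALT,1.5,8,param1=150,param2=.5,minRadius=r0*4,maxRadius=r1*4)
    for u,v,r in ([] if s is None else s[0]):
        p=((u+.5)/4-.5+x0,(v+.5)/4-.5+y0);print(np.round(p,1),round(r/4,1),'z',z,(ray(c,p,z)*1000).round(1))
print('spot');hough(295,130,390,225,28,37,.17)
print('pot');hough(95,160,140,205,9,16,.06)
print('saucer');hough(395,235,440,280,9,17,.016)
sc=cv2.imread("pics/scene0.png");cs=cam("scene")
# strawberry rim in scene: outer ellipse
h2=cv2.cvtColor(sc,cv2.COLOR_BGR2HSV);m=(h2[...,1]>70)&(h2[...,2]>60)&((h2[...,0]<22)|(h2[...,0]>170))
for k in blobs(m,100): print(cv2.boundingRect(k))
cv2.imwrite("pics/c1.png",np.hstack([cv2.resize(im[125:230,295:395],(400,420),interpolation=3),cv2.resize(sc[150:245,135:225],(398,420),interpolation=3)]))
E
```

```text
tray 150 [531.1 145. ] [112.5 161.2] 7.89
tray 160 [531.7 145.2] [111.5 160.7] 7.94
tray 170 [532.  145.2] [110.7 160.1] 7.9
spot
[345.2 174.6] 33.0 z 0.17 [[ 574.3 -160.7]]
pot
[120.9 179.9] 13.8 z 0.06 [[577.4 333.1]]
[113.8 182.9] 12.8 z 0.06 [[570.7 349.8]]
[113.8 182.9] 10.7 z 0.06 [[570.7 349.8]]
saucer
[418.6 258.6] 14.5 z 0.016 [[ 384.3 -359.9]]
[418.6 258.6] 12.1 z 0.016 [[ 384.3 -359.9]]
(242, 299, 52, 30)
(218, 288, 196, 96)
(422, 246, 77, 58)
(264, 210, 45, 51)
(76, 177, 28, 25)
(146, 158, 66, 80)
(352, 131, 23, 28)
(309, 93, 22, 34)
(483, 0, 29, 38)
(388, 0, 124, 151)
(185, 0, 55, 14)
(115, 0, 31, 30)
(0, 0, 122, 110)
```

View pics/c1.png

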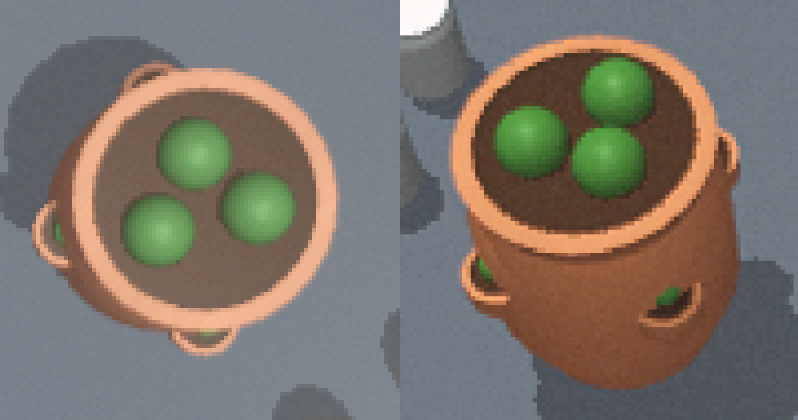

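The strawberry rim is centred at (345.8,174.5) in the top view and about (176.6,182.3) in the scene view. I'll combine the two and plan the saucer placement.

```bash
python3 - <<'E'
from h import *
c=cam("top");cs=cam("scene")
a=np.radians(7.9);T=np.array([531.7,145.2]);yt=np.array([-np.sin(a),np.cos(a)])
for n,S in(('top',ray(c,(345.6,174.5),.17)[0]*1000),('scene',ray(cs,(176.6,182.3),.17)[0]*1000)):
    d=S-T;print(n,S.round(1),'along y',(d@yt).round(1),'off',(d@np.array([np.cos(a),np.sin(a)])).round(1),'mid',((S+T)/2).round(1))
sc=cv2.imread("pics/scene0.png");h2=cv2.cvtColor(sc,cv2.COLOR_BGR2HSV)
m=(h2[...,2]>170)&(h2[...,1]<40)
for k in blobs(m,60):
    x,y,w,h=cv2.boundingRect(k)
    if y<260: print((x,y,w,h),*circ(cs,k,.065))
E
```

```text
top [ 574.6 -161.3] along y -309.5 off 0.3 mid [553.1  -8.1]
scene [ 577.4 -159.6] along y -308.2 off 3.4 mid [554.6  -7.2]
(437, 241, 75, 143) [1052.2  313.8] 381.3
(92, 224, 21, 18) [ 562.9 -349.9] 45.5
(94, 194, 19, 16) [ 481.3 -328.3] 45.8
(116, 170, 18, 15) [ 432.2 -262.2] 46.5
(128, 144, 18, 14) [ 363.3 -211. ] 46.4
(252, 130, 73, 52) [536.2 143. ] 186.9
(376, 0, 17, 21) [102.2 726.7] 125.9
```

{"api": "step_arm", "payload": {
  "rows": [
    [[1,3.3,-4.5,1,0,0,-6],[1,3.3,-4.5,1,0,0,-6],[1,3.3,-4.5,1,0,0,-6],[1,3.3,-4.5,1,0,0,-6],[1,3.3,-4.5,1,0,0,-6],[1,3.3,-4.5,1,0,0,-6],[1,3.3,-4.5,1,0,0,-6],[1,3.3,-4.5,0,0,0,-6],[1,3.3,-4.5,0,0,0,-6],[1,3.3,-4.8,0,0,0,-6]]
  ]
}}

```text
clock: 1.4
tool_pos: [0.5008, 0.1986, 0.2966]
orientation: [-90.0, -0.0, 105.2]
force: [0.6, 1.3, -0.1]
opening: 0.0877
```

{"api": "step_arm", "payload": {
  "rows": [
    [[1,0,-5.7,0,0,0,-6],[1,0,-5.7,0,0,0,-6],[1,0,-5.7,0,0,0,-6],[1,0,-5.7,0,0,0,-6],[1,0,-5.7,0,0,0,-6],[1,0,-5.7,0,0,0,-6],[1,0,-5.8,0,0,0,-6],[1,-3,-4,-3,0,0,-6],[1,-3,-4,-3,0,0,-6],[1,-3,-4,-3,0,0,-6],[1,-2.5,-3.9,-3,0,0,-5.4],[1,0,0,0,0,0,0]]
  ]
}}

```text
clock: 2.9
tool_pos: [0.3818, -0.3598, 0.1738]
orientation: [-89.7, 0.1, 39.7]
force: [-0.1, 0.2, -0.6]
opening: 0.088
```

```bash
cat >> h.py <<'E'
def look(name):
    "wrist picture saved; prints pose; returns cam, image"
    o=ctrl.get_obs();c=cam("wrist");im=ctrl.snapshot("wrist");cv2.imwrite(f"pics/{name}.png",im)
    R=cv2.Rodrigues
    print('t',round(o['clock'],2),'tcp',(o['tool_pos']*1000).round(1),'rpy',o['orientation'].round(1),'j6',round(o['joint_pos'][5],1),'F',o['force'].round(1),'open',round(o['opening']*1000,1))
    return c,im
def terr(im):
    h=cv2.cvtColor(im,cv2.COLOR_BGR2HSV);return (h[...,1]>70)&(h[...,2]>60)&((h[...,0]<22)|(h[...,0]>170))
E
python3 - <<'E'
from h import *
c,im=look("w1")
for k in blobs(terr(im),300): print(cv2.boundingRect(k),[(z,*circ(c,k,z)) for z in(0,.016)])
E
```

```text
t 2.9 tcp [ 381.8 -359.8  173.8] rpy [-89.7   0.1  39.7] j6 -28.4 F [-0.1  0.2 -0.6] open 88.0
(226, 323, 286, 18) [(0, array([ 453.3, -103.7]), 376.0), (0.016, array([ 447. , -118.6]), 357.8)]
(403, 259, 31, 55) [(0, array([ 359.4, -114. ]), 82.8), (0.016, array([ 357.6, -128.4]), 78.8)]
(76, 259, 31, 55) [(0, array([ 616.3, -425.8]), 82.0), (0.016, array([ 602.1, -425.1]), 78.1)]
(221, 153, 64, 63) [(0, array([ 389.7, -355.8]), 73.0), (0.016, array([ 386.4, -358.4]), 69.5)]
```

View pics/w1.png

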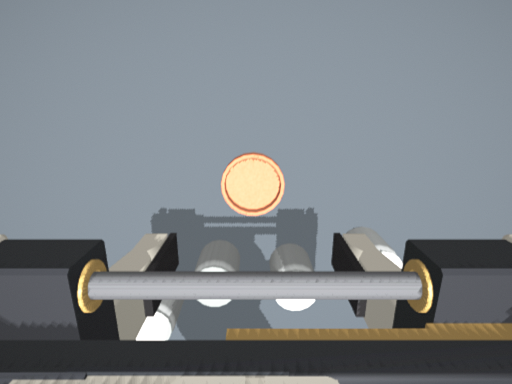

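The saucer is at (253,184), and the ray puts it at (386,-358.5). The tins show behind it at the bottom of the picture, so the jaw axis is clear.

{"api": "step_arm", "payload": {
  "rows": [
    [[1,0.4,0.1,-4,0,0,0],[1,0,0,-4,0,0,0],[1,0,0,-4,0,0,0],[1,0,0,-3,0,0,0],[1,0,0,0,0,0,0],[1,0,0,0,0,0,0]]
  ]
}}

```text
clock: 3.7
tool_pos: [0.3906, -0.358, 0.028]
orientation: [-90.1, -0.0, 40.1]
force: [-0.1, -0.3, 0.8]
opening: 0.0874
```

{"api": "step_arm", "payload": {
  "rows": [
    [[1,-0.3,0,-1.2,0,0,0],[1,0,0,-1.1,0,0,0],[1,0,0,0,0,0,0],[1,0,0,0,0,0,0]]
  ]
}}

```text
clock: 4.2
tool_pos: [0.3862, -0.358, 0.0036]
orientation: [-90.0, 0.0, 40.0]
force: [-0.2, 0.1, 0.7]
opening: 0.0875
```

```bash
python3 - <<'E'
from h import *
c,im=look("w2")
for k in blobs(terr(im),300): print(cv2.boundingRect(k),[(z,*circ(c,k,z)) for z in(0,.016)])
E
```

```text
t 4.2 tcp [ 386.2 -358.     3.6] rpy [-90.   0.  40.] j6 -28.5 F [-0.2  0.1  0.7] open 87.5
(226, 323, 286, 18) [(0, array([ 390. , -259.8]), 181.9), (0.016, array([ 383.6, -274.6]), 163.8)]
(215, 299, 81, 14) [(0, array([ 413.9, -334.3]), 48.8), (0.016, array([ 405.1, -341.7]), 43.9)]
(403, 259, 31, 55) [(0, array([ 344.2, -265.5]), 39.9), (0.016, array([ 342.3, -279.7]), 35.9)]
(76, 259, 31, 55) [(0, array([ 470. , -415.6]), 40.1), (0.016, array([ 455.7, -414.9]), 36.1)]
(191, 191, 128, 81) [(0, array([ 390.2, -354.8]), 75.7), (0.016, array([ 383.8, -360.2]), 68.2)]
```

View pics/w2.png

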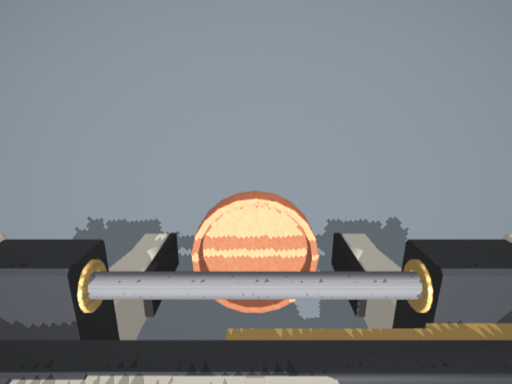

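{"api": "step_arm", "payload": {
  "rows": [
    [[1,-0.15,-0.15,-0.15,0,0,0],[-1,0,0,0,0,0,0],[-1,0,0,0,0,0,0],[-1,0,0,0,0,0,0],[-1,0,0,0,0,0,0],[-1,0,0,0,0,0,0]]
  ]
}}

```text
clock: 5.0
tool_pos: [0.3847, -0.3593, 0.0021]
orientation: [-90.0, -0.0, 40.0]
force: [-0.8, 0.4, 0.8]
opening: 0.0674
```

{"api": "step_arm", "payload": {
  "rows": [
    [[-1,0,0,1,0,0,0],[-1,0,0,3,0,0,0],[-1,0,0,5,0,0,0],[-1,0,0,5,0,0,0],[-1,0,0,0,0,0,0]]
  ]
}}

```text
clock: 5.62
tool_pos: [0.387, -0.3606, 0.147]
orientation: [-90.5, -0.2, 40.0]
force: [-0.7, 0.3, -1.3]
opening: 0.0672
```

```bash
python3 - <<'E'
from h import *
c,im=look("w3");o=ctrl.get_obs();z=o['tool_pos'][2]-.0025+.016
for k in blobs(terr(im),900): print(cv2.boundingRect(k),*circ(c,k,z))
print('joints',o['joint_pos'].round(1))
E
```

```text
t 5.62 tcp [ 387.  -360.6  147. ] rpy [-90.5  -0.2  40. ] j6 -28.3 F [-0.7  0.3 -1.3] open 67.2
(185, 322, 327, 19) [ 392.6 -285.7] 188.2
(210, 299, 90, 19) [ 406.4 -344.3] 49.3
(190, 195, 130, 77) [ 386.6 -360.6] 69.2
joints [-21.7  10.6 -24.6   0.  -54.5 -28.3]
```

{"api": "step_arm", "payload": {
  "rows": [
    [[-1,0.5,4,4,0,0,8.9],[-1,0.5,4,4,0,0,8.9],[-1,0.55,3.95,4,0,0,8.9],[-1,2.5,4,3,0,0,8.9],[-1,2.5,4,0,0,0,8.9],[-1,2.5,4,0,0,0,8.9],[-1,2.5,4,0,0,0,8.9],[-1,2.7,3.6,0,0,0,8.9],[-1,2.65,3.6,0,0,0,8.8],[-1,0,0,0,0,0,0],[-1,0,0,0,0,0,0]]
  ]
}}

```text
clock: 7.05
tool_pos: [0.553, -0.0078, 0.2908]
orientation: [-89.9, -0.0, 120.0]
force: [0.1, 0.2, -0.7]
opening: 0.0675
```

{"api": "step_arm", "payload": {
  "rows": [
    [[-1,0,0,-6,0,0,0],[-1,0,0,-6,0,0,0],[-1,0,0,-6,0,0,0],[-1,0,0,-6,0,0,0],[-1,0,0,-2,0,0,0],[-1,0,0,0,0,0,0],[-1,0,0,0,0,0,0]]
  ]
}}

```text
clock: 7.92
tool_pos: [0.5544, -0.0081, 0.0333]
orientation: [-90.1, 0.0, 120.0]
force: [0.4, 0.5, -0.4]
opening: 0.0676
```

{"api": "step_arm", "payload": {
  "rows": [
    [[-1,0,0,-2,0,0,0],[-1,0,0,-0.6,0,0,0],[-1,0,0,-0.4,0,0,0],[-1,0,0,0,0,0,0],[-1,0,0,0,0,0,0]]
  ]
}}

```text
clock: 8.55
tool_pos: [0.554, -0.0077, 0.0026]
orientation: [-90.0, 0.0, 120.0]
force: [0.8, -0.2, -0.2]
opening: 0.0672
```

{"api": "step_arm", "payload": {
  "rows": [
    [[0.2,0,0,0,0,0,0],[1,0,0,0,0,0,0],[1,0,0,0,0,0,0],[1,0,0,0,0,0,0],[1,0,0,2,0,0,0],[1,0,0,5,0,0,0],[1,0,0,6,0,0,0],[1,0,0,6,0,0,0],[1,0,0,6,0,0,0]]
  ]
}}

```text
clock: 9.68
tool_pos: [0.5532, -0.0079, 0.2543]
orientation: [-90.0, 0.0, 120.0]
force: [1.7, -0.9, 0.0]
opening: 0.0873
```

```bash
python3 - <<'E'
from h import *
c,im=look("w4")
for k in blobs(terr(im),300): print(cv2.boundingRect(k),*circ(c,k,.016),*circ(c,k,.0))
E
```

```text
t 9.68 tcp [553.2  -7.9 254.3] rpy [-90.   0. 120.] j6 10.5 F [ 1.7 -0.9  0. ] open 87.3
(226, 323, 286, 18) [259.4 143.8] 448.0 [245.9 152.7] 466.1
(403, 259, 31, 54) [253.3  28.2] 97.6 [239.5  32.5] 101.5
(77, 259, 30, 54) [673.  270.3] 97.6 [676.2 284.4] 101.5
(229, 141, 52, 53) [552.   -5.3] 70.6 [550.3  -2.4] 73.5
(22, 67, 119, 103) [771.   49.1] 148.2 [778.2  54.2] 154.2
(233, 0, 207, 118) [ 558.6 -200.1] 235.6 [ 557.2 -205.1] 245.2
(3, 0, 34, 22) [876.6 -35.9] 39.5 [888.1 -34.3] 41.1
```

{"api": "step_arm", "payload": {
  "rows": [
    [[1,0.3,5.9,0,0,0,0],[1,0.3,5.9,0,0,0,0],[1,0.3,6,0,0,0,0],[1,0.3,6,0,0,0,0],[1,0.3,6,0,0,0,0],[1,0.2,6,-3,0,0,0],[1,0,0,-3,0,0,0],[1,0,0,0,0,0,0],[1,0,0,0,0,0,0]]
  ]
}}

```text
clock: 10.85
tool_pos: [0.5711, 0.3458, 0.1954]
orientation: [-90.1, 0.0, 120.0]
force: [0.1, 0.6, 1.2]
opening: 0.0875
```

```bash
python3 - <<'E'
from h import *
c,im=look("w5")
for k in blobs(terr(im),300): print(cv2.boundingRect(k),*circ(c,k,.06),*circ(c,k,.04))
t=cv2.imread("pics/w4.png");cv2.imwrite("pics/w45.png",np.hstack([cv2.resize(t,(400,300)),cv2.resize(im,(400,300))]))
E
```

```text
t 10.85 tcp [571.1 345.8 195.4] rpy [-90.1   0.  120. ] j6 -17.9 F [0.1 0.6 1.2] open 87.5
(226, 323, 286, 18) [364.5 440.3] 331.1 [347.6 451.4] 353.8
(403, 259, 31, 55) [359.9 355.6] 73.0 [342.8 361. ] 78.0
(77, 259, 30, 55) [669.  534.1] 72.7 [673.  551.6] 77.7
(221, 160, 61, 61) [572.7 352. ] 62.6 [570.1 357.1] 66.8
```

View pics/w45.png

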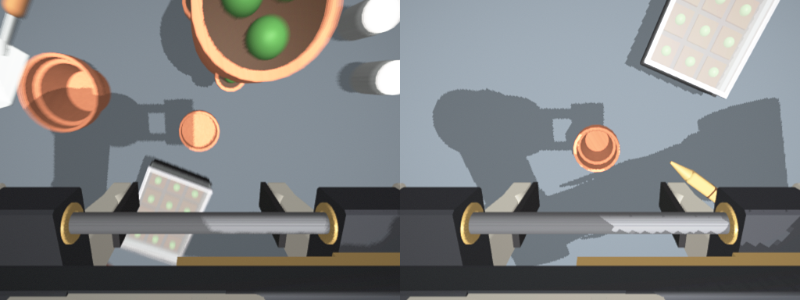

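Left half: the saucer is set down at (552,-6), near the (553,-8) target. Right half: the small pot sits at (572,351), between the open fingers. Now I'll grasp its collar.

{"api": "step_arm", "payload": {
  "rows": [
    [[1,0.15,0.1,-4,0,0,0],[1,0,0,-5,0,0,0],[1,0,0,-5,0,0,0],[1,0,0,-2.1,0,0,0],[1,0,0,0,0,0,0],[1,0,0,0,0,0,0],[-1,0,0,0,0,0,0],[-1,0,0,0,0,0,0],[-1,0,0,0,0,0,0],[-1,0,0,0,0,0,0],[-1,0,0,0,0,0,0]]
  ]
}}

```text
clock: 12.28
tool_pos: [0.5725, 0.3474, 0.0336]
orientation: [-90.1, -0.0, 120.0]
force: [0.9, 0.3, 3.4]
opening: 0.0574
```

{"api": "step_arm", "payload": {
  "rows": [
    [[-1,0,0,2,0,0,0],[-1,0,0,5,0,0,0],[-1,0,0,5,0,0,0],[-1,0,0,5,0,0,0],[-1,0,0,0,0,0,0],[-1,0,0,0,0,0,0]]
  ]
}}

```text
clock: 13.02
tool_pos: [0.5712, 0.3467, 0.2021]
orientation: [-89.9, -0.0, 120.0]
force: [0.4, -0.2, -1.6]
opening: 0.0576
```

```bash
python3 - <<'E'
from h import *
c,im=look("w6");z=ctrl.get_obs()['tool_pos'][2]-.0315+.06
for k in blobs(terr(im),900): print(cv2.boundingRect(k),*circ(c,k,z))
cv2.imwrite("pics/w6c.png",im)
E
```

```text
t 13.03 tcp [571.2 346.7 202.1] rpy [-89.9  -0.  120. ] j6 -17.9 F [ 0.4 -0.2 -1.6] open 57.6
(166, 299, 341, 42) [516.3 358.7] 175.0
(195, 205, 120, 67) [575.  340.9] 57.3
```

View pics/w6c.png

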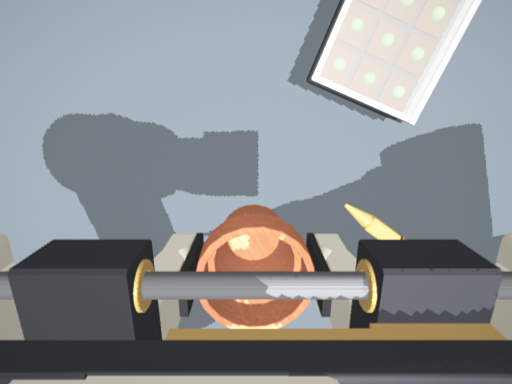

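```bash
python3 - <<'E'
from h import *
c=cam("wrist");o=ctrl.get_obs();T=o['tool_pos'];cd=np.array([np.cos(np.radians(300)),np.sin(np.radians(300))])
th=np.linspace(0,2*np.pi,90)
def bb(ctr,r,z):
    q=proj(c,np.c_[ctr[0]+r*np.cos(th),ctr[1]+r*np.sin(th),np.full(90,z)]);return q.min(0).round(0),q.max(0).round(0)
for e in(-.008,-.004,0,.004,.008):
  for h in(.018,.0285):
    p=T[:2]+e*cd;print(e,h,'rim',*bb(p,.03,T[2]+h),'collar low',*bb(p,.03,T[2]+h-.02),'foot',*bb(p,.021,T[2]+h-.06))
im=cv2.imread("pics/w6.png");cv2.imwrite("pics/w6z.png",cv2.resize(im[195:345,175:335],(640,600),interpolation=3))
E
```

```text
-0.008 0.018 rim [197. 225.] [314. 327.] collar low [203. 211.] [307. 304.] foot [225. 203.] [285. 259.]
-0.008 0.0285 rim [193. 234.] [318. 341.] collar low [200. 218.] [310. 315.] foot [224. 209.] [286. 266.]
-0.004 0.018 rim [197. 217.] [314. 321.] collar low [203. 204.] [307. 298.] foot [225. 198.] [285. 254.]
-0.004 0.0285 rim [193. 225.] [318. 335.] collar low [200. 210.] [311. 310.] foot [223. 203.] [286. 261.]
0 0.018 rim [196. 209.] [314. 315.] collar low [203. 197.] [308. 293.] foot [225. 192.] [285. 249.]
0 0.0285 rim [192. 217.] [319. 328.] collar low [199. 203.] [311. 304.] foot [223. 197.] [287. 256.]
0.004 0.018 rim [196. 201.] [315. 308.] collar low [202. 190.] [308. 287.] foot [225. 187.] [285. 243.]
0.004 0.0285 rim [192. 209.] [319. 322.] collar low [199. 196.] [312. 298.] foot [223. 191.] [287. 250.]
0.008 0.018 rim [195. 193.] [315. 302.] collar low [202. 183.] [309. 281.] foot [224. 181.] [285. 238.]
0.008 0.0285 rim [191. 200.] [320. 315.] collar low [199. 188.] [312. 291.] foot [223. 185.] [287. 245.]
```

View pics/w6z.png

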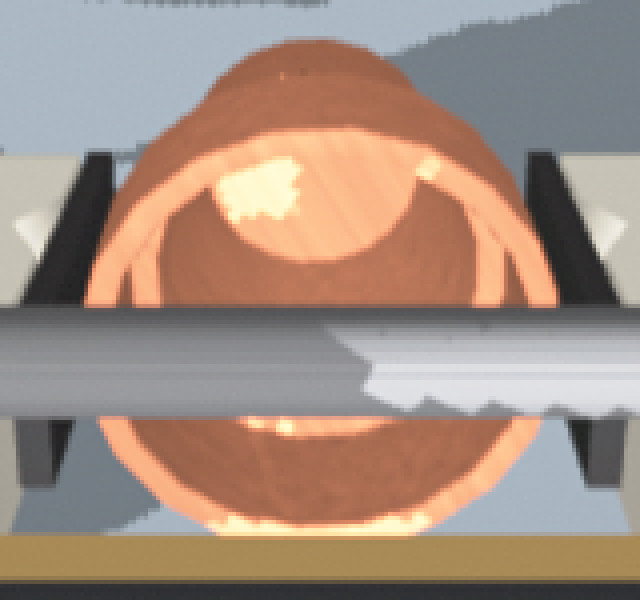

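The pot is held about 6 mm off-centre along the pad: rim top at row 227, foot top at row 205. The last move fell about 4 mm short because of joint speed limits. I'll go by measured poses from here.

{"api": "step_arm", "payload": {
  "rows": [
    [[-1,-0.2,-4.5,0,0,0,0],[-1,-0.2,-4.5,0,0,0,0],[-1,-0.2,-4.5,0,0,0,0],[-1,-0.2,-4.5,0,0,0,0],[-1,-0.2,-4.5,0,0,0,0],[-1,-0.2,-4.5,0,0,0,0],[-1,-0.2,-4.5,0,0,0,0],[-1,-0.2,-4.3,0,0,0,0],[-1,0,0,-3,0,0,0],[-1,0,0,-3,0,0,0],[-1,0,0,0,0,0,0],[-1,0,0,0,0,0,0]]
  ]
}}

```text
clock: 14.58
tool_pos: [0.5562, -0.0109, 0.1433]
orientation: [-90.0, 0.0, 120.0]
force: [-0.5, 0.0, -0.7]
opening: 0.0575
```

```bash
python3 - <<'E'
from h import *
c,im=look("w7")
cv2.imwrite("pics/w7z.png",im[60:345])
E
```

```text
t 14.57 tcp [556.2 -10.9 143.3] rpy [-90.   0. 120.] j6 11.0 F [-0.5  0.  -0.7] open 57.5
```

View pics/w7z.png

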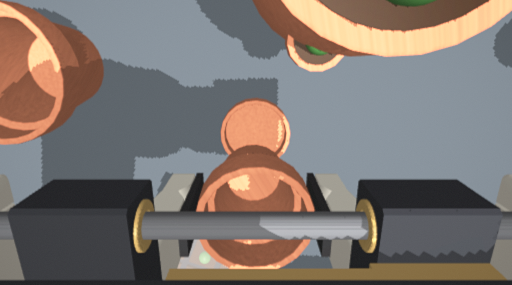

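```bash
python3 - <<'E'
from h import *
c=cam("wrist");T=ctrl.get_obs()['tool_pos'];im=cv2.imread("pics/w7.png")
th=np.linspace(0,2*np.pi,90)
def bb(p,r,z):
    q=proj(c,np.c_[p[0]+r*np.cos(th),p[1]+r*np.sin(th),np.full(90,z)]);return q.min(0).round(1),q.max(0).round(1)
m=terr(im)
print('row range at u=255 top of saucer',np.where(m[:,255])[0][:3],'widths',[(v,np.where(m[v,200:310])[0][[0,-1]]+200) for v in(170,180,186,190,194,198)])
for p in((.5525,-.0065),(.5535,-.008),(.551,-.004)): print(p,'saucer rim',*bb(p,.034,.016))
p=T[:2]+np.array([-.003,.0052]);print('pot',p.round(4),'rim',*bb(p,.03,T[2]+.0265),'foot',*bb(p,.021,T[2]-.0335))
E
```

```text
row range at u=255 top of saucer [0 1 2] widths [(170, array([229, 281])), (180, array([223, 287])), (186, array([222, 288])), (190, array([221, 289])), (194, array([221, 289])), (198, array([221, 289]))]
(0.5525, -0.0065) saucer rim [221.4 159.1] [291.6 226.5]
(0.5535, -0.008) saucer rim [221.2 157.2] [291.6 224.8]
(0.551, -0.004) saucer rim [221.5 162.2] [291.6 229.2]
pot [ 0.5536 -0.0055] rim [193.7 227.7] [317.  335.4] foot [224.  204.7] [286.3 262. ]
```

{"api": "step_arm", "payload": {
  "rows": [
    [[-1,-0.1,-0.1,-4,0,0,0],[-1,0,0,-4,0,0,0],[-1,0,0,-1.5,0,0,0],[-1,0,0,-0.6,0,0,0],[-1,0,0,-0.3,0,0,0],[-1,0,0,0,0,0,0],[-1,0,0,0,0,0,0]]
  ]
}}

```text
clock: 15.5
tool_pos: [0.5556, -0.0118, 0.04]
orientation: [-90.1, 0.0, 120.0]
force: [-0.2, 1.1, -2.0]
opening: 0.0573
```

{"api": "step_arm", "payload": {
  "rows": [
    [[-1,0,0,-0.2,0,0,0],[-1,0,0,0,0,0,0],[-1,0,0,0,0,0,0]]
  ]
}}

```text
clock: 15.88
tool_pos: [0.5555, -0.0119, 0.0376]
orientation: [-90.1, 0.0, 120.0]
force: [1.1, -0.2, 3.3]
opening: 0.0578
```

{"api": "step_arm", "payload": {
  "rows": [
    [[0.4,0,0,0,0,0,0],[0.9,0,0,0,0,0,0],[0.9,0,0,0,0,0,0],[0.9,0,0,1,0,0,0],[0.9,0,0,4,0,0,0],[0.9,0,0,5,0,0,0],[0.9,0,0,5,0,0,0],[0.9,0,0,5,0,0,0],[0.9,0,0,5,0,0,0],[0.9,0,0,1,0,0,0]]
  ]
}}

```text
clock: 17.12
tool_pos: [0.5563, -0.0119, 0.302]
orientation: [-90.4, 0.1, 120.0]
force: [0.0, -0.4, -1.1]
opening: 0.0834
```

```bash
python3 - <<'E'
from h import *
c,im=look("w8")
for k in blobs(terr(im),300): print(cv2.boundingRect(k),*circ(c,k,.064))
cv2.imwrite("pics/w8z.png",cv2.resize(im[90:250,150:350],(750,600)))
E
```

```text
t 17.12 tcp [556.3 -11.9 302. ] rpy [-9.04e+01  1.00e-01  1.20e+02] j6 11.0 F [ 0.  -0.4 -1.1] open 83.4
(217, 323, 295, 18) [273. 142.] 458.5
(396, 259, 29, 54) [269.3  29.4] 95.9
(85, 259, 29, 54) [668.  261.7] 97.0
(233, 141, 47, 52) [556.1 -10.3] 68.7
(61, 78, 96, 87) [744.3  32.6] 120.7
(238, 0, 164, 121) [ 566.5 -177.1] 193.2
(41, 0, 35, 38) [839.7 -50.5] 52.2
```

View pics/w8z.png

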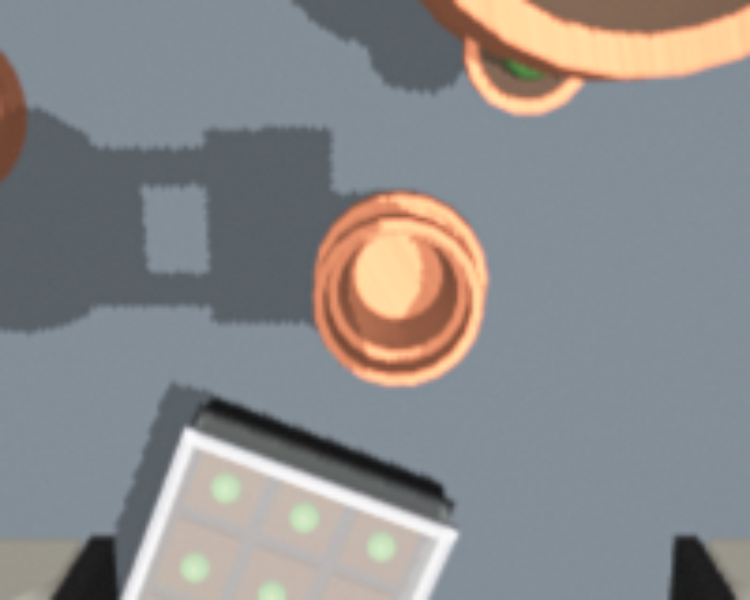

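The pot stands upright in the saucer, well centred. Next is the seed tin.

{"api": "step_arm", "payload": {
  "rows": [
    [[0.7,0.1,-4,0,0,0,0],[0.7,0.1,-4,0,0,0,0],[0.7,0.1,-4,0,0,0,0],[0.7,0.1,-4,0,0,0,0],[0.7,0.1,-4,0,0,0,0],[0.7,0.1,-4,0,0,0,0],[0.7,0.1,-4,0,0,0,0],[0.7,0,-4,0,0,0,0],[0.7,0,-1.9,-5,0,0,0],[0.7,0,0,-5,0,0,0],[0.7,0,0,0,0,0,0],[0.7,0,0,0,0,0,0]]
  ]
}}

```text
clock: 18.68
tool_pos: [0.5627, -0.3513, 0.1988]
orientation: [-90.0, 0.1, 120.0]
force: [0.6, -0.9, 1.8]
opening: 0.0746
```

```bash
python3 - <<'E'
from h import *
c,im=look("w9");h=cv2.cvtColor(im,cv2.COLOR_BGR2HSV)
for k in blobs((h[...,2]>215)&(h[...,1]<30),300): print(cv2.boundingRect(k),*circ(c,k,.065))
cv2.imwrite("pics/w9z.png",im)
E
```

```text
t 18.68 tcp [ 562.7 -351.3  198.8] rpy [-9.0e+01  1.0e-01  1.2e+02] j6 45.2 F [ 0.6 -0.9  1.8] open 74.6
(295, 299, 41, 27) [ 434.2 -263.1] 45.8
(289, 218, 43, 44) [ 483.3 -331.2] 49.4
(231, 164, 45, 45) [ 564.6 -350.6] 45.6
```

View pics/w9z.png

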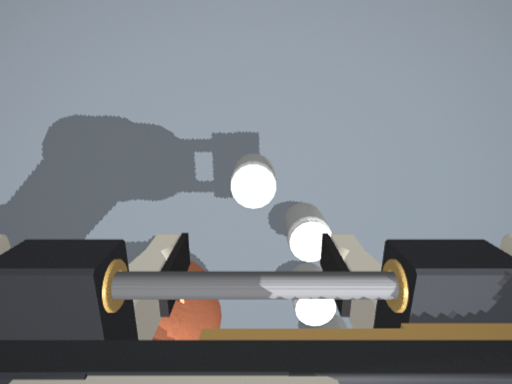

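The target tin's lid is at (253,186), at (564,-351), between the fingers. The neighbouring tin at (310,240) is clear of the right finger's path. Now I'll descend.

{"api": "step_arm", "payload": {
  "rows": [
    [[0.7,0.1,0.05,-4,0,0,0],[0.7,0,0,-5,0,0,0],[0.7,0,0,-5,0,0,0],[0.7,0,0,-3.3,0,0,0],[0.7,0,0,0,0,0,0],[-1,0,0,0,0,0,0],[-1,0,0,0,0,0,0],[-1,0,0,0,0,0,0],[-1,0,0,0,0,0,0],[-1,0,0,0,0,0,0]]
  ]
}}

```text
clock: 19.98
tool_pos: [0.5637, -0.3507, 0.0256]
orientation: [-90.1, 0.1, 120.0]
force: [-0.5, 2.1, 6.9]
opening: 0.0471
```

{"api": "step_arm", "payload": {
  "rows": [
    [[-1,0,0,1,0,0,0],[-1,0,0,4,0,0,0],[-1,0,0,5,0,0,0],[-1,0,0,5,0,0,0],[-1,0,0,5,0,0,0],[-1,0,0,5,0,0,0],[-1,0,0,0,0,0,0],[-1,0,0,0,0,0,0]]
  ]
}}

```text
clock: 20.98
tool_pos: [0.5625, -0.3501, 0.2738]
orientation: [-90.0, -0.0, 120.0]
force: [-0.4, -0.2, -1.6]
opening: 0.0471
```

```bash
python3 - <<'E'
from h import *
c,im=look("w10");T=ctrl.get_obs()['tool_pos'];h=cv2.cvtColor(im,cv2.COLOR_BGR2HSV)
for k in blobs((h[...,2]>215)&(h[...,1]<30),100): print(cv2.boundingRect(k),*circ(c,k,T[2]+.039))
cv2.imwrite("pics/w10z.png",im)
E
```

```text
t 20.98 tcp [ 562.5 -350.1  273.8] rpy [-90.  -0. 120.] j6 45.1 F [-0.4 -0.2 -1.6] open 47.1
(209, 299, 92, 30) [ 559.2 -343.4] 41.2
(264, 290, 82, 4) [ 542.8 -359.8] 36.3
(209, 242, 92, 30) [ 567.2 -357.4] 39.8
(285, 196, 35, 36) [ 563.6 -389.9] 15.9
```

View pics/w10z.png

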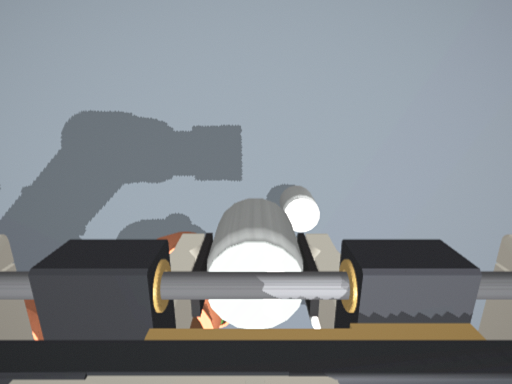

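{"api": "step_arm", "payload": {
  "rows": [
    [[-1,-0.2,4.1,0,0,0,0],[-1,-0.2,4.1,0,0,0,0],[-1,-0.2,4.1,0,0,0,0],[-1,-0.2,4.1,0,0,0,0],[-1,-0.3,4.1,0,0,0,0],[-1,-0.3,4.1,0,0,0,0],[-1,-0.3,4.1,0,0,0,0],[-1,-0.3,4.1,0,0,0,0],[-1,-0.3,4.1,0,0,0,0],[-1,-0.3,4.2,0,0,0,0],[-1,-0.3,4.2,0,0,0,0],[-1,-0.2,4.2,0,0,0,0]]
  ]
}}

```text
clock: 22.52
tool_pos: [0.531, 0.1456, 0.2726]
orientation: [-89.8, -0.0, 120.0]
force: [0.5, -0.8, -1.2]
opening: 0.0473
```

{"api": "step_arm", "payload": {
  "rows": [
    [[-1,0,0,-3,0,0,0],[-1,0,0,-3,0,0,0],[-1,0,0,0,0,0,0],[-1,0,0,0,0,0,0]]
  ]
}}

```text
clock: 23.02
tool_pos: [0.5324, 0.1444, 0.2146]
orientation: [-90.0, 0.0, 120.0]
force: [0.0, -0.4, -0.3]
opening: 0.0471
```

```bash
python3 - <<'E'
from h import *
c,im=look("w11");T=ctrl.get_obs()['tool_pos'];h=cv2.cvtColor(im,cv2.COLOR_BGR2HSV)
a=np.radians(7.9);R=np.array([[np.cos(a),-np.sin(a)],[np.sin(a),np.cos(a)]])
C=np.array([[-55,-80],[55,-80],[55,80],[-55,80]])@R.T+[531.8,145.2]
print('predicted lid corners',proj(c,np.c_[C/1000,np.full(4,.055)]).round(0).tolist())
cv2.imwrite("pics/w11z.png",im)
E
```

```text
t 23.02 tcp [532.4 144.4 214.6] rpy [-90.   0. 120.] j6 -5.6 F [ 0.  -0.4 -0.3] open 47.1
predicted lid corners [[335.0, 130.0], [234.0, 87.0], [182.0, 228.0], [273.0, 261.0]]
```

View pics/w11z.png

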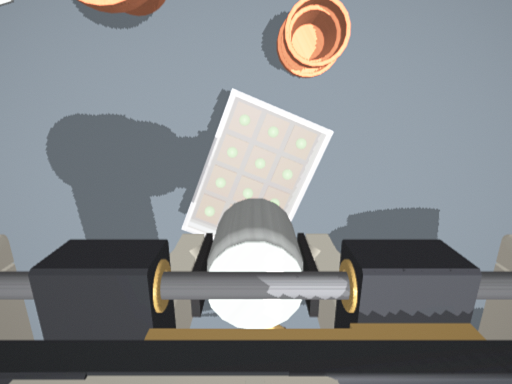

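The seen lid corners (332,130), (233,90) and (184,228) match the prediction within about 3 px. Setting the tin down.

{"api": "step_arm", "payload": {
  "rows": [
    [[-1,-0.1,0.1,-5,0,0,0],[-1,0,0,-5,0,0,0],[-1,0,0,-2,0,0,0],[-1,0,0,-0.9,0,0,0],[-1,0,0,-0.3,0,0,0],[-1,0,0,0,0,0,0],[-1,0,0,0,0,0,0]]
  ]
}}

```text
clock: 23.95
tool_pos: [0.5316, 0.1459, 0.0832]
orientation: [-90.1, -0.0, 120.0]
force: [-0.2, 0.9, -0.3]
opening: 0.0471
```

{"api": "step_arm", "payload": {
  "rows": [
    [[-1,0,0,-0.15,0,0,0],[-1,0,0,-0.1,0,0,0],[-1,0,0,0,0,0,0],[-1,0,0,0,0,0,0]]
  ]
}}

```text
clock: 24.45
tool_pos: [0.5312, 0.1457, 0.0806]
orientation: [-90.0, 0.0, 120.0]
force: [-2.8, 0.3, 6.0]
opening: 0.0468
```

{"api": "step_arm", "payload": {
  "rows": [
    [[-0.1,0,0,0,0,0,0],[0.5,0,0,0,0,0,0],[0.5,0,0,0,0,0,0],[0.5,0,0,0,0,0,0],[0.5,0,0,1,0,0,0],[0.5,0,0,4,0,0,0],[0.5,0,0,5,0,0,0],[0.5,0,0,5,0,0,0],[0.5,0,0,2,0,0,0]]
  ]
}}

```text
clock: 25.58
tool_pos: [0.5322, 0.146, 0.254]
orientation: [-90.3, 0.0, 120.0]
force: [-0.5, 0.9, -1.3]
opening: 0.066
```

{"api": "step_arm", "payload": {
  "rows": [
    [[0.5,-2.5,3,0,0,0,9],[0.5,-2.5,3,0,0,0,9],[0.5,-2.5,3,0,0,0,9],[0.5,-2.5,3,0,0,0,9],[0.5,-2.5,3,-2,0,0,9],[0.5,-2.4,3.2,-3,0,0,8.7],[0.5,0,0,0,0,0,0],[0.5,0,0,0,0,0,0]]
  ]
}}

```text
clock: 26.58
tool_pos: [0.3823, 0.3277, 0.2004]
orientation: [-90.0, 0.0, 173.7]
force: [0.3, 0.2, 0.7]
opening: 0.0657
```

```bash
python3 - <<'E'
from h import *
c,im=look("w12");h=cv2.cvtColor(im,cv2.COLOR_BGR2HSV)
m=(h[...,0]>14)&(h[...,0]<34)&(h[...,1]>50)&(h[...,2]>90);m[240:]=0
for k in blobs(m,150):
    P=ray(c,k.reshape(-1,2),.02).astype(np.float32)*1000;r=cv2.minAreaRect(P);print(cv2.boundingRect(k),np.round(r[0],1),np.round(r[1],1),cv2.boxPoints(r).round(1).tolist())
t=top("top1");cv2.imwrite("pics/w12z.png",np.hstack([cv2.resize(im,(400,300)),cv2.resize(t,(400,300))]))
E
```

```text
t 26.57 tcp [382.3 327.7 200.4] rpy [-90.    0.  173.7] j6 20.6 F [0.3 0.2 0.7] open 65.7
(242, 210, 17, 18) [331.9 339.2] [18.9 21.4] [[320.20001220703125, 331.0], [341.5, 328.6000061035156], [343.6000061035156, 347.3999938964844], [322.29998779296875, 349.79998779296875]]
(240, 106, 19, 103) [401.7 332.2] [ 20.  113.9] [[344.0, 328.3999938964844], [457.20001220703125, 316.20001220703125], [459.3999938964844, 336.1000061035156], [346.1000061035156, 348.29998779296875]]
```

View pics/w12z.png

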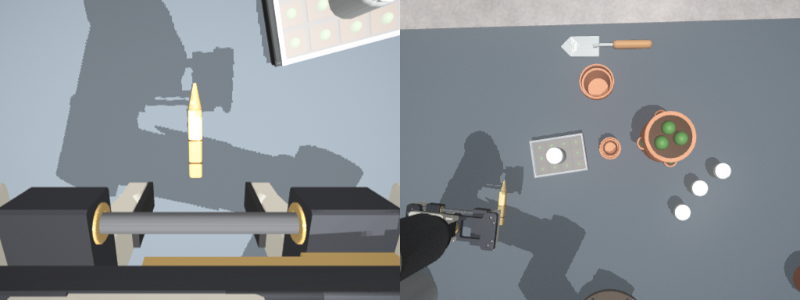

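Left half: the dibber runs at about −6° yaw, tip up at (195,83) and blunt end at (195,177), roughly 5 mm to the left of the tool. Right half: the tin stands on the lid and the pot is in the saucer.

{"api": "step_arm", "payload": {
  "rows": [
    [[0.5,-0.1,0.5,-5,0,0,0],[0.5,0,0,-5,0,0,0],[0.5,0,0,-5,0,0,0],[0.5,0,0,-3,0,0,0],[0.5,0,0,-1.2,0,0,0],[0.5,0,0,0,0,0,0],[0.5,0,0,0,0,0,0]]
  ]
}}

```text
clock: 27.55
tool_pos: [0.3818, 0.3335, 0.009]
orientation: [-90.1, 0.1, 173.7]
force: [-0.2, 0.2, -0.1]
opening: 0.0662
```

{"api": "step_arm", "payload": {
  "rows": [
    [[0.5,0,0,-0.6,0,0,0],[0.5,0,0,0,0,0,0],[-1,0,0,0,0,0,0],[-1,0,0,0,0,0,0],[-1,0,0,0,0,0,0],[-1,0,0,0,0,0,0],[-1,0,0,0,0,0,0],[-1,0,0,0,0,0,0]]
  ]
}}

```text
clock: 28.55
tool_pos: [0.381, 0.3326, 0.0016]
orientation: [-90.0, 0.0, 173.7]
force: [0.1, -1.1, 0.6]
opening: 0.0196
```

{"api": "step_arm", "payload": {
  "rows": [
    [[-1,0,0,1,0,0,0],[-1,0,0,3,0,0,0],[-1,0,0,5,0,0,0],[-1,0,0,3,0,0,0],[-1,0,0,0,0,0,0]]
  ]
}}

```text
clock: 29.18
tool_pos: [0.3819, 0.334, 0.1249]
orientation: [-90.3, 0.1, 173.7]
force: [1.0, 0.2, -1.9]
opening: 0.0198
```

```bash
python3 - <<'E'
from h import *
c,im=look("w13");cv2.imwrite("pics/w13z.png",im);h=cv2.cvtColor(im,cv2.COLOR_BGR2HSV);T=ctrl.get_obs()['tool_pos']
m=(h[...,0]>14)&(h[...,0]<34)&(h[...,1]>50)&(h[...,2]>90);m[275:]=0
for k in blobs(m,100): print(cv2.boundingRect(k),cv2.minAreaRect(k),'tip',(ray(c,k[k[:,0,1].argmin(),0],T[2]+.01)*1000).round(1))
E
```

```text
t 29.18 tcp [381.9 334.  124.9] rpy [-9.030e+01  1.000e-01  1.737e+02] j6 20.3 F [ 1.   0.2 -1.9] open 19.8
(295, 259, 11, 16) ((300.0, 266.5), (15.0, 10.0), 90.0) tip [[377.8 311.2]]
(204, 259, 11, 16) ((209.739990234375, 266.8199768066406), (9.333809852600098, 15.839193344116211), 8.130102157592773) tip [[383.  359.6]]
(234, 107, 42, 161) ((254.5, 187.0), (160.0, 41.0), 90.0) tip [[459.  327.5]]
```

View pics/w13z.png

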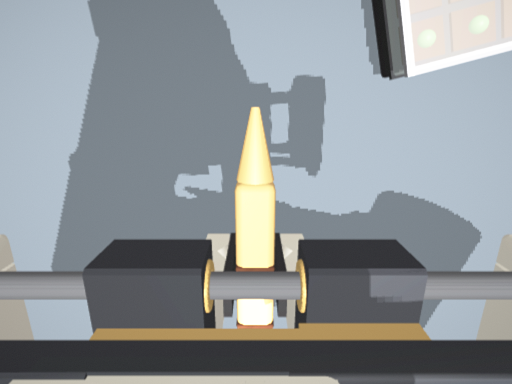

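The dibber is gripped straight, with its tip about 77 mm ahead of the TCP. A release at exactly 5 cm would bring the wide gripper body against the tin. So I'll set it down at a gap of about 6.4 cm and then push it in with the jaws turned parallel to the dibber.

{"api": "step_arm", "payload": {
  "rows": [
    [[-1,0,-1.8,3,0,0,-9],[-1,0.3,-2.6,0,0,0,-9.6],[-1,0.3,-2.6,0,0,0,-9.6],[-1,0.3,-2.6,0,0,0,-9.6],[-1,0.3,-2.6,0,0,0,-9.6],[-1,0.3,-2.6,0,0,0,-9.6],[-1,0.3,-2.6,0,0,0,-9.6],[-1,0.3,-2.4,0,0,0,-9.2],[-1,0,0,0,0,0,0],[-1,0,0,0,0,0,0]]
  ]
}}

```text
clock: 30.48
tool_pos: [0.4018, 0.1345, 0.1512]
orientation: [-90.0, 0.0, 98.0]
force: [0.9, -0.1, -0.6]
opening: 0.0199
```

{"api": "step_arm", "payload": {
  "rows": [
    [[-1,0,0.1,-5,0,0,0],[-1,0,0,-5,0,0,0],[-1,0,0,-2.5,0,0,0],[-1,0,0,-1.2,0,0,0],[-1,0,0,0,0,0,0],[-1,0,0,0,0,0,0]]
  ]
}}

```text
clock: 31.22
tool_pos: [0.4026, 0.1363, 0.0155]
orientation: [-90.1, -0.0, 97.9]
force: [-0.7, 0.0, -0.3]
opening: 0.0197
```

```bash
python3 - <<'E'
from h import *
print(ctrl.get_obs()['joint_pos'].round(1))
c,im=look("w14");t=ctrl.snapshot("scene");cv2.imwrite("pics/w14z.png",np.hstack([cv2.resize(im,(400,300)),cv2.resize(t[60:240,190:430],(400,300))]))
E
```

```text
[ 45.5  12.6 -45.2   0.  -32.1 -37.6]
t 31.23 tcp [402.6 136.3  15.5] rpy [-90.1  -0.   97.9] j6 -37.6 F [-0.7  0.  -0.3] open 19.7
```

{"api": "step_arm", "payload": {
  "rows": [
    [[-1,0,0,-0.9,0,0,0],[-1,0,0,-0.4,0,0,0],[-1,0,0,0,0,0,0],[-1,0,0,0,0,0,0]]
  ]
}}

```text
clock: 31.82
tool_pos: [0.4019, 0.1354, 0.0014]
orientation: [-90.0, 0.0, 97.9]
force: [0.5, 0.7, -0.5]
opening: 0.0195
```

{"api": "step_arm", "payload": {
  "rows": [
    [[-0.2,0,0,0,0,0,0],[-0.2,0,0,0,0,0,0],[-0.2,0,0,0,0,0,0],[-0.2,0,0,1,0,0,0],[-0.2,0,0,3,0,0,0],[-0.2,0,0,5,0,0,0],[-0.2,0,0,5,0,0,0],[-0.2,0,0,4,0,0,0]]
  ]
}}

```text
clock: 32.83
tool_pos: [0.4021, 0.1356, 0.1846]
orientation: [-90.1, -0.1, 97.9]
force: [0.3, 1.4, -0.1]
opening: 0.035
```

```bash
cat >> h.py <<'E'
def dib(c,im,lo=0,hi=384):
    "dibber outline on its top plane, in tray frame (mm) and box"
    h=cv2.cvtColor(im,cv2.COLOR_BGR2HSV);m=(h[...,0]>14)&(h[...,0]<34)&(h[...,1]>50)&(h[...,2]>90);m[:lo]=0;m[hi:]=0
    m=cv2.morphologyEx(m.astype(np.uint8),cv2.MORPH_CLOSE,np.ones((5,5)))
    a=np.radians(7.9);R=np.array([[np.cos(a),-np.sin(a)],[np.sin(a),np.cos(a)]])
    for k in blobs(m,100):
        P=(ray(c,k.reshape(-1,2),.02)*1000-[531.8,145.2])@R
        if abs(P[:,0].mean()+120)>60: continue
        r=cv2.minAreaRect(P.astype(np.float32));print(cv2.boundingRect(k),'tray frame c',np.round(r[0],1),'size',np.round(r[1],1),'ang',round(r[2],1),'x',P[:,0].min().round(1),P[:,0].max().round(1),'y',P[:,1].min().round(1),P[:,1].max().round(1))
E
python3 - <<'E'
from h import *
dib(*look("w15"),hi=250)
for n in("scene","top"): print(n);dib(cam(n),ctrl.snapshot(n))
E
```

```text
t 32.83 tcp [402.1 135.6 184.6] rpy [-90.1  -0.1  97.9] j6 -37.6 F [ 0.3  1.4 -0.1] open 35.0
(246, 104, 20, 129) tray frame c [-130.1    0.8] size [139.4  20.3] ang 89.7 x -140.3 -119.8 y -68.9 70.5
scene
(240, 121, 43, 24) tray frame c [-123.4    0. ] size [ 31.  141.8] ang 0.6 x -139.0 -107.9 y -70.9 70.9
(485, 0, 27, 33) tray frame c [-149.2 1042.5] size [ 91.6 205.2] ang 38.0 x -228.2 -49.9 y 989.9 1151.5
(388, 0, 124, 150) tray frame c [-62.8 654.5] size [256.  717.8] ang 59.9 x -340.0 292.6 y 549.9 934.3
top
(204, 246, 39, 12) tray frame c [-129.7  -24.2] size [93.4 20.6] ang 89.7 x -140.0 -119.3 y -70.9 22.6
```

The dibber lies parallel to the tray, within about 0.3°, and centred. The gap is 65 mm, so I'll push it 15 mm toward the tray.

{"api": "step_arm", "payload": {
  "rows": [
    [[-0.1,-0.3,0,0,0,0,10],[-0.1,-0.3,0,0,0,0,10],[-0.1,-0.3,0,0,0,0,10],[-0.1,-0.3,0,0,0,0,10],[-0.1,-0.3,0,0,0,0,10],[-0.1,-0.3,0,0,0,0,10],[-0.1,-0.3,0,0,0,0,10],[-0.1,-0.3,-0.1,0,0,0,10],[-0.1,-0.2,-0.1,0,0,0,10],[-0.1,0,0,0,0,0,0],[-0.1,0,0,0,0,0,0]]
  ]
}}

```text
clock: 34.35
tool_pos: [0.3758, 0.1334, 0.1813]
orientation: [-90.0, -0.0, -172.3]
force: [-0.0, 0.2, -0.5]
opening: 0.0394
```

{"api": "step_arm", "payload": {
  "rows": [
    [[-0.1,0,0,-4,0,0,0],[-0.1,0,0,-4,0,0,0],[-0.1,0,0,-4,0,0,0],[-0.1,0,0,-2,0,0,0],[-0.1,0,0,0,0,0,0],[-0.1,0,0,0,0,0,0]]
  ]
}}

```text
clock: 35.1
tool_pos: [0.3765, 0.134, 0.0423]
orientation: [-90.0, 0.0, -172.2]
force: [0.4, 1.0, -0.6]
opening: 0.0395
```

```bash
cat >> h.py <<'E'
def tf():
    o=ctrl.get_obs();a=np.radians(7.9);R=np.array([[np.cos(a),-np.sin(a)],[np.sin(a),np.cos(a)]])
    print('tray-frame tcp',((o['tool_pos'][:2]*1000-[531.8,145.2])@R).round(1),'z',round(o['tool_pos'][2]*1000,1),'q',o['joint_pos'].round(1),'rpy',o['orientation'].round(1),'F',o['force'].round(1),'open',o['opening'],o['clock'])
E
python3 -c "
from h import *
tf()"
```

```text
tray-frame tcp [-155.4   10.2] z 42.3 q [ 48.3   7.4 -46.6   0.  -36.   49.6] rpy [ -90.     0.  -172.2] F [ 0.4  1.  -0.6] open 0.039540917190942826 35.1
```

{"api": "step_arm", "payload": {
  "rows": [
    [[-0.1,-0.4,0,0,0,0,0],[-0.1,0,0,-2,0,0,0],[-0.1,0,0,-1.6,0,0,0],[-0.1,0,0,0,0,0,0],[-0.1,0,0,0,0,0,0]]
  ]
}}

```text
clock: 35.72
tool_pos: [0.3723, 0.134, 0.0064]
orientation: [-90.0, 0.1, -172.1]
force: [0.2, 0.6, -0.1]
opening: 0.0396
```

```bash
python3 - <<'E'
from h import *
tf()
for n in("scene","top"): dib(cam(n),ctrl.snapshot(n))
E
```

```text
tray-frame tcp [-159.5   10.8] z 6.4 q [ 48.8  11.4 -49.3   0.  -29.3  49.1] rpy [-9.000e+01  1.000e-01 -1.721e+02] F [ 0.2  0.6 -0.1] open 0.03957003591602546 35.725
(240, 121, 43, 24) tray frame c [-123.4    0. ] size [ 31.  141.8] ang 0.6 x -139.0 -107.9 y -70.9 70.9
(485, 0, 27, 33) tray frame c [-149.2 1042.5] size [ 91.6 205.2] ang 38.0 x -228.2 -49.9 y 989.9 1151.5
(388, 0, 124, 151) tray frame c [-61. 653.] size [251.7 721.8] ang 60.5 x -343.9 295.0 y 549.2 926.3
(185, 246, 56, 13) tray frame c [-128.9    0.7] size [132.9  26.4] ang 83.6 x -146.1 -119.1 y -66.5 67.3
```

{"api": "step_arm", "payload": {
  "rows": [
    [[-0.1,0.36,0.05,0,0,0,0],[-0.1,0.36,0.05,0,0,0,0],[-0.1,0.36,0.05,0,0,0,0],[-0.1,0.36,0.05,0,0,0,0],[-0.1,0.36,0.05,0,0,0,0],[-0.1,0.36,0.05,0,0,0,0],[-0.1,0,0,0,0,0,0],[-0.1,0,0,0,0,0,0]]
  ]
}}

```text
clock: 36.83
tool_pos: [0.3936, 0.1365, 0.0056]
orientation: [-90.0, -0.0, -172.1]
force: [-0.3, 0.5, 0.3]
opening: 0.0393
```

```bash
python3 - <<'E'
from h import *
tf()
for n in("scene","top"): dib(cam(n),ctrl.snapshot(n))
dib(*look("w16"),hi=270)
E
```

```text
tray-frame tcp [-138.1   10.4] z 5.6 q [ 46.5  13.2 -46.7  -0.  -30.1  51.4] rpy [ -90.    -0.  -172.1] F [-0.3  0.5  0.3] open 0.03932797263192897 36.825
(242, 124, 44, 25) tray frame c [-111.    -0.4] size [ 30.7 143.1] ang 0.4 x -126.3 -95.5 y -71.9 71.1
(485, 0, 27, 32) tray frame c [-150.6 1044.4] size [ 91.6 200.4] ang 38.0 x -228.2 -53.5 y 991.7 1151.5
(389, 0, 123, 151) tray frame c [-61.4 653.5] size [256.4 721.3] ang 59.9 x -340.0 295.0 y 549.2 934.3
t 36.92 tcp [393.5 136.5   5.6] rpy [ -90.    -0.  -172.1] j6 51.4 F [-1.3  0.1  0.1] open 39.5
(136, 193, 271, 45) tray frame c [-112.3    2.4] size [133.5  23.2] ang 90.0 x -124.0 -100.7 y -64.3 69.2
```

{"api": "step_arm", "payload": {
  "rows": [
    [[-0.1,0.2,0.03,0,0,0,0],[-0.1,0,0,0,0,0,0],[-0.1,0,0,0,0,0,0],[-0.1,-0.6,-0.1,0,0,0,0],[-0.1,-0.6,-0.1,0,0,0,0],[-0.1,0,0,3,0,0,0],[-0.1,0,0,5,0,0,0],[-0.1,0,0,5,0,0,0],[-0.1,0,0,5,0,0,0],[-0.1,0,0,5,0,0,0],[-0.1,0,0,0,0,0,0]]
  ]
}}

```text
clock: 38.35
tool_pos: [0.3848, 0.1361, 0.2394]
orientation: [-90.2, 0.4, -172.1]
force: [0.3, 0.3, -1.0]
opening: 0.0394
```

```bash
python3 - <<'E'
from h import *
tf();dib(*look("w17"),hi=250)
s=ctrl.snapshot("scene");cs=cam("scene");print('scene');dib(cs,s)
h=cv2.cvtColor(s,cv2.COLOR_BGR2HSV)
for k in blobs((h[...,2]>215)&(h[...,1]<30),60): print('tin?',cv2.boundingRect(k),*circ(cs,k,.12))
E
```

```text
tray-frame tcp [-146.8   11.1] z 239.4 q [ 47.6  -6.7 -29.4   0.1 -66.8  50.4] rpy [ -90.2    0.4 -172.1] F [ 0.3  0.3 -1. ] open 0.039391296427635746 38.35
t 38.35 tcp [384.8 136.1 239.4] rpy [ -90.2    0.4 -172.1] j6 50.4 F [ 0.3  0.3 -1. ] open 39.4
(207, 135, 113, 18) tray frame c [-114.1    2.3] size [ 20.6 136.5] ang 0.0 x -124.4 -103.8 y -66.0 70.5
scene
(243, 124, 43, 25) tray frame c [-1.089e+02 -1.000e-01] size [ 29.3 142.8] ang 0.4 x -123.7 -94.0 y -71.5 71.3
(485, 0, 27, 33) tray frame c [-149.2 1042.5] size [ 91.6 205.2] ang 38.0 x -228.2 -49.9 y 989.9 1151.5
(388, 0, 124, 150) tray frame c [-63.3 654. ] size [257.3 718.1] ang 59.9 x -343.9 292.6 y 550.5 934.3
tin? (304, 270, 50, 39) [906.   36.6] 100.2
tin? (94, 194, 19, 16) [ 522.3 -321.2] 42.6
tin? (116, 170, 18, 15) [ 477.  -259.1] 42.1
tin? (129, 145, 17, 13) [ 412.5 -213. ] 41.5
tin? (282, 133, 17, 12) [531.  147.5] 44.7
```

{"api": "step_arm", "payload": {
  "rows": [
    [[-0.1,0,4.5,2,0,0,0],[-0.1,0,4.5,0,0,0,0],[-0.1,0,4.5,0,0,0,0],[-0.1,0,4.5,0,0,0,0],[-0.1,0,4.5,0,0,0,0],[-0.1,0,4.5,0,0,0,0],[-0.1,0,0,0,0,0,0],[-0.1,0,0,0,0,0,0]]
  ]
}}

```text
clock: 39.45
tool_pos: [0.3829, 0.4041, 0.2538]
orientation: [-89.8, -0.1, -172.1]
force: [0.8, -0.5, 0.4]
opening: 0.0394
```

```bash
python3 - <<'E'
from h import *
im=top("top9");c=cam("top");dib(c,im);h=cv2.cvtColor(im,cv2.COLOR_BGR2HSV)
m=(h[...,2]>215)&(h[...,1]<30);m[:150]=0
for k in blobs(m,60): print('white',cv2.boundingRect(k),*circ(c,k,.12),*circ(c,k,.065))
for k in blobs(terr(im),60):
    b=cv2.boundingRect(k);print('terr',b,[(z,*circ(c,k,z)) for z in((.064,.016) if b[2]<36 else (.09,))])
g=cv2.cvtColor(cv2.resize(im,None,fx=4,fy=4,interpolation=2),cv2.COLOR_BGR2GRAY)
s=cv2.HoughCircles(cv2.GaussianBlur(g[165*4:215*4,245*4:300*4],(0,0),2),cv2.HOUGH_GRADIENT_ALT,1.5,8,param1=150,param2=.5,minRadius=36,maxRadius=64)
for u,v,r in([] if s is None else s[0]):
    p=((u+.5)/4-.5+245,(v+.5)/4-.5+165);print('circle',np.round(p,1),round(r/4,1),'@.064',(ray(c,p,.064)*1000).round(1),'@.016',(ray(c,p,.016)*1000).round(1))
E
```

```text
(184, 240, 58, 15) tray frame c [-114.5   -1.5] size [ 20.8 138.9] ang 0.1 x -124.9 -104.1 y -71.0 67.9
white (352, 262, 20, 20) [ 374.6 -200.6] 41.3 [ 364.1 -213.7] 44.2
white (374, 231, 20, 20) [ 438.8 -247.7] 41.4 [ 432.8 -264.2] 44.3
white (404, 209, 20, 20) [ 484.3 -309.4] 41.4 [ 481.6 -330.1] 44.3
white (187, 189, 21, 21) [530.8 143.8] 44.7 [531.4 155.1] 47.8
terr (503, 341, 9, 32) [(0.064, array([ 176. , -536.9]), 67.6), (0.016, array([ 156. , -566.9]), 71.5)]
terr (255, 175, 28, 29) [(0.064, array([551.2,  -7.7]), 65.0), (0.016, array([552.9,  -7.2]), 68.7)]
terr (303, 141, 76, 73) [(0.09, array([ 576., -166.]), 167.2)]
terr (229, 82, 45, 46) [(0.09, array([738.9,  27.4]), 102.5)]
terr (273, 51, 50, 11) [(0.09, array([844.8, -76. ]), 108.6)]
circle [268.6 188.6] 14.2 @.064 [[552.5  -8.5]] @.016 [[554.2  -8.1]]
circle [268.6 188.6] 11.5 @.064 [[552.5  -8.5]] @.016 [[554.2  -8.1]]
circle [268.6 188.6] 9.3 @.064 [[552.5  -8.5]] @.016 [[554.2  -8.1]]
```

All the checks agree with the targets, and the big pot and the other tins haven't moved. Handing in.

```bash
python3 -c "
from plant import ctrl
print(ctrl.close_job())"
```

```text
the job is handed in; nothing more can be done
None
```

The bench is laid out as asked, in the order asked, and the job was handed in at about 39.5 s of the 118 s allowed.

Last checks, measured by camera before hand-in:

| Item | Result | Target |
|---|---|---|
| Saucer | about (553, −8) mm | midpoint between tray and strawberry pot, (553.5, −8) mm |
| Small pot | upright in the saucer, concentric to 1–2 mm | standing in the saucer |
| Seed tin (the farthest of the four, about 664 mm from the base) | upright on the lid at (531, 144–147) mm | tray centre, (532, 145) mm |
| Dibber | gap about 49–50 mm, parallel within 0.5°, centred within about 2 mm | gap about 50 mm, parallel, centred |
| Big pot, strawberry pot and the other three tins | unmoved, to within 1 mm | unmoved |

- **Pot grip:** a transfer move stopped about 4 mm short, so the small pot was gripped about 6 mm off-centre along the pads. I corrected for this when placing it.
- **Dibber:** I set it down at a 65 mm gap so the gripper body would clear the tin. I then pushed it in with the fingers.
- **Picture limit:** the 16-picture viewing limit ran out before the dibber was set down, so the checks from then on are numbers from the images, not pictures I viewed.
- **Disagreements:** the top and wrist cameras differed by about 6 mm on the dibber's starting position, and I used the wrist reading. At the end the camera views differed by 2–4 mm on the tin and the dibber.

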